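# Grease the linear stage with the push gun

## Robot

A 7-joint arm with a two-finger parallel gripper is mounted at the origin on the work surface. World frame = base frame: x ahead of the robot, y to its left, z up, the work surface at z = 0. Lengths are in mm, angles in rad, forces in N, time in s.
With the tool pointing down it reaches from about 400 to 875 mm from the base axis. Payload 4.4 kg.
Tool frame: the origin (TCP) lies at the very end of the fingers, on their centre line; the grasp point (between the pads) lies 19 mm behind it; z points along the fingers, y is the direction in which the jaws open and shut (so a half turn about z gives the same grasp; the last joint's range is limited). The gripper opens to 85 mm and grips with 20 to 120 N. Pads are 22 mm wide; open, the fingers measure 114 mm over their backs; the gripper's body (76 mm by 85 mm) begins 54 mm behind the grasp point. The pads swing forward as they close: fully open they stand 13 mm farther back than shut.
Start: joints at [-1.36, 0.628, 0.038, 1.517, -0.027, 0.996, -0.02], TCP at [177.607, 625.279, 231.313] pointing down, gripper open.
Joint ranges: [-3.06, 3.06], [-0.37, 2.12], [-1.25, 1.32], [0.18, 2.47], [-1.1, 4.24], [0.23, 1.98], [-2.94, 2.94]. Speed limits (rad/s): [2.57, 2.57, 3.14, 3.14, 3.14, 3.14, 3.14].

## Interface

Orientations are given as [roll, pitch, yaw] about the fixed x, y, z axes, in that order (R = Rz(yaw) Ry(pitch) Rx(roll)).
In Python, from cell import ctrl gives the robot as it stands.
- The arm moves only by the shell command python3 -m crank 'ROWS' [OPENING]. ROWS is JSON, a list that holds one entry, the list of rows, each a list of 6 numbers: the shift along the tool's x, y, z in units of 30 mm (1.0 is 30 mm), then the turn, a rotation vector about the tool's x, y, z in units of 6 degrees (1.0 is 6 degrees). In form: [[[tx, ty, tz, rx, ry, rz], ...]]. A call has 1 to 12 rows; each row shifts and turns the pose as measured when the row begins, along the tool's axes as they then stand; what a row does not reach is not made up. A row lasts 1/12 s, in which the tool goes at most 41.7 mm and 7.16 degrees, less where a joint would pass 70% of its speed; a pose out of reach is approached as far as the arm can. A call is refused whole if a number of a shift passes 1 or a number of a turn 1, either way. A call with a gripper value outside its range is refused whole. OPENING is the gripper command: -1 is fully open, 1 is shut, values between are in proportion, set as the call begins (- or left out, the last holds). The fingers move at their own pace and stop on an object; the grip force is fixed at half the most. Time passes only in rows, so rows that do not move let the fingers close. It gives the time, the measured TCP pose, the force and the opening at its end, in the units of the state.
- ctrl.read_state(): the state, without advancing time (a new reading comes with each control period).
- ctrl.get_image(name): name is "scene" or "top" or "wrist"; returns a dict with "color" (420x560x3 uint8, red, green, blue), "depth" (420x560 float32, mm along the optical axis (not along the pixel's ray), 0 where there is no reading), "camera_matrix" (3x3 intrinsics, pixels), "R" (3x3) and "t" (3): a world point X has camera coordinates R X + t. Camera axes: x right, y down, z forward; pixel columns grow to the right and rows downward; lengths in mm; the calibration is good to about 2 mm. A picture is of the moment at which its call begins.
- ctrl.finish_job(): hands the job in, once; it reports no verdict.
Trained networks look in a picture, given as the dict that the camera call returned (one of the last four; its "shot" number tells which), for a name from the list of things; names that differ only in an ending like _2 or _b are one class to them, and where a whole thing is asked for, a point or a joint stands for the part that bears it (a point fixed in the world has none). Each returns a list of dicts, best first, with "conf" (0 to 1); they miss things now and then, are a little off and sometimes report something else, mostly with a low value. They report only what shows in the picture. A call takes as long as a camera call.
- ctrl.search_frame(query, picture): "extent" ([centre column, centre row, width, height] in pixels, round what is visible of it).
The state is a dict: "clock": time; "qpos": joint angles; "qd": joint speeds; "tau": joint torques, N m; "eef_pos": TCP position; "tool_rot": TCP orientation; "force": force on the tool from outside, world axes, zero at the start; "torque": the same for the moment, N m; "width": finger opening in mm.
Only numpy, scipy, OpenCV 4.12 (cv2) and the standard library are available. Lean on these libraries where they do the work, as an engineer would, in place of code of your own. Each camera call takes 0.05 s, during which the arm holds its last target. There are 200 camera calls.

## Task

Lubricate the carriage of the motorised linear stage: take the hand grease gun with the round coupler out of the rack, press its coupler squarely, in line with the tilted grease nipple, until it snaps fully home, and then push the gun on towards the nipple, without ramming it, so that it is squeezed most of the way down its pump stroke. Finish while you are still holding the gun there against its spring: do not let go. Leave the gun with the needle nozzle in the rack and the loose things on the bench where they are.

Things in the scene. Friction and masses are not known exactly. Their poses are not given: they have to be found in the camera images.
- coupler_gun: The push-type grease gun to use, plain aluminium, 0.25 to 0.35 kg, 157 mm long, nozzle down in a hole of the rack. Origin: on its axis at the underside of its black collar (42 mm across, z 0 to 8 mm), which rests on the rack's top; z along the axis to the grip end (up). Barrel below the collar 28 mm across, z 0 to -38 mm, then the sprung nozzle tube, 11 mm across, and the coupler.
- gun_grip (a point): Where to hold that gun: on its axis 30 mm above the collar's underside (z 30 mm of the gun). The hand grip is a hexagon, 24 mm across flats (28 over corners), from z 8 to 60 mm, with flats facing the gun's +x, -x and every 60 degrees round; then a black end cap 29 mm across to z 68 mm. Take it from above; fingertips close over the collar can also push on it.
- coupler_seat (a point): Centre of the flat seat inside the coupler, on the gun's axis, 74 mm below the collar's underside with the pump at rest; axes as the gun's. The coupler is a steel cup 20 mm across, lip flared to 25 mm, bore 13 mm, 15 mm deep, mouth 18 mm. Four spring balls in the bore snap behind the nipple's head at 6 to 10 N, the seat 5 mm short of the nipple's tip; pushed home, it lies on the tip.
- pump (a joint): Pump stroke of that gun (m): how far nozzle tube and coupler are pushed into the barrel; 0 at rest, 0.016 at the stop. The spring gives 6.3 N at the start of the stroke, 13.5 N at the stop (0.45 N per mm), and returns it to 0 when not pushed. Less than 6 mm of it is used when the balls snap.
- nipple_tip (a point): Centre of the tip of the steel grease nipple on the angled block at the robot's side of the carriage. z: the nipple's axis, out of the nipple, 30 degrees from vertical, leaning to the stage's -x (towards the robot). Head 10.5 mm across, tapering to 4.5 mm at the tip; neck 7 mm; hexagon foot 15 mm across, 17 to 22 mm below the tip. The seated coupler's mouth is 2 mm above the hexagon.
- stage: The linear stage, bolted down: dark base 90 x 320 mm along its y, motor to y 250 mm; aluminium carriage 86 x 100 mm, top 64 mm above the bench, held firmly by the motor wherever it stands along y. Origin under the middle of the base, z up.
- rack: Grey sheet-metal gun rack, bolted down: 70 mm along its x, 180 mm along its y (feet to 230 mm), top surface 118 mm above the bench, two holes 33 mm across at y -45 and +45 mm. Origin under its middle on the bench, z up.
- needle_gun: The other grease gun, to be left in the rack: same body, but with a thin pointed needle, 6 mm across at most, in place of the coupler. Origin at the underside of its collar, z up.
- grease_tin: Steel tin, 66 mm across, 62 mm tall, on the bench. Origin under its middle. To be left alone.
- screwdriver: Screwdriver with black handle, 170 mm long, lying on the bench along its x. To be left alone.
- optic_post: Steel optics post on a 40 mm foot, 58 mm tall, standing on the bench. Origin under its foot. To be left alone.

How it is judged (in metres and radians):
On the way, in this order (a step that is already met when the one before it is completed fails the run):
1. the gun with the coupler is drawn right out of the rack (z of coupler_seat in the frame of rack above 0.135 m), for 0.1 s.
2. its coupler has snapped home on the nipple, square to it (distance between coupler_seat and nipple_tip below 0.003 m and angle between the z axis of coupler_seat and the z axis of nipple_tip, either way round below 0.15 rad), for 0.2 s.
At the end, for the whole second after the job is handed in: The coupler is snapped home on the nipple (seat within 3 mm of the tip, axes within 0.15 rad), the pump is held at 10 mm or more of its 16 mm stroke against its spring, by the fingers gripping the gun, and the needle gun still hangs in its hole in the rack (all of step 2 and value of joint pump above 0.01 m and contact force between the fingers and coupler_gun above 3 N and z of needle_gun in the frame of rack below 0.128 m and horizontal distance between needle_gun and rack below 0.055 m); the arm keeps its last pose, push and grip.
It fails at once if the nipple is rammed (more than 60 N between gun and stage) (contact force between coupler_gun and stage above 60 N).
It fails at once if the needle gun is pulled out of the rack (z of needle_gun in the frame of rack above 0.14 m).
It fails at once if a thing on the bench is shoved away or knocked over (distance of any of grease_tin, screwdriver, optic_post from where it was at the start of the episode above 0.03 m or angle between any of grease_tin, optic_post's own z axis and vertical above 0.5 rad).
It also fails if it takes over 35 s, if anything falls off the work surface, if the arm or the gripper's body presses on something with over 40 N, if the wrist force passes 120 N, or if a joint passes its speed limit or range.

## Working session

There is one attempt and no reset: what is moved stays moved. The work goes in short steps, Python scripts to look and compute and a shell command to move; the robot and the scene stay as the last step left them, time stands still between calls to the robot, and variables do not carry over. Pictures are saved under pics/ and viewed, about 8 in all and at most 12, crops included, and the job is handed in when it is done.

```bash
mkdir -p pics; ls
cat > h.py <<'E'
import numpy as np, cv2
from scipy.spatial.transform import Rotation as Ro
from cell import ctrl
def save(p,n): cv2.imwrite('pics/'+n, cv2.cvtColor(p['color'],cv2.COLOR_RGB2BGR))
def w(p,u,v,d=None):
    if d is None: d=p['depth'][int(v),int(u)]
    K=p['camera_matrix']; c=np.array([(u-K[0,2])/K[0,0]*d,(v-K[1,2])/K[1,1]*d,d])
    return p['R'].T@(c-p['t'])
def proj(p,X):
    c=p['R']@np.array(X,float)+p['t']; q=p['camera_matrix']@c; return q[:2]/q[2]
def pose():
    s=ctrl.read_state(); return np.array(s['eef_pos']), Ro.from_euler('xyz',s['tool_rot']), s
def togo(P,R):
    p,r,s=pose(); d=r.inv().apply(np.array(P)-p)/30
    rv=(r.inv()*R).as_rotvec(degrees=True)/6
    print('togo shift',d.round(2),'turn',rv.round(2))
E
python3 - <<'E'
from h import *
s=ctrl.read_state(); print({k:np.round(v,3) for k,v in s.items()})
for n in ['scene','top']:
    p=ctrl.get_image(n); save(p,n+'0.png')
    print(n,(-p['R'].T@p['t']).round(0))
    for q in ['coupler_gun','nipple_tip','needle_gun','rack','stage','coupler_seat','gun_grip','grease_tin','screwdriver','optic_post']:
        for o in ctrl.search_frame(q,p)[:2]:
            e=o['extent']; 
            print(q,round(o['conf'],2),np.round(e),w(p,e[0],e[1]).round(0))
a=cv2.imread('pics/scene0.png');b=cv2.imread('pics/top0.png')
cv2.imwrite('pics/both.png',cv2.resize(np.vstack([a,b]),(400*2,600*2))[:1,:1])
E
```

```text
pics
{'clock': np.float64(0.0), 'qpos': array([-1.36 ,  0.629,  0.038,  1.518, -0.027,  0.996, -0.02 ]), 'qd': array([ 0.   ,  0.   , -0.002,  0.001,  0.   , -0.002,  0.002]), 'tau': array([ 0.0000e+00, -5.6341e+01,  1.2260e+00, -1.9345e+01,  1.1000e-02,
        1.0000e-02, -0.0000e+00]), 'eef_pos': array([177.418, 624.67 , 230.411]), 'tool_rot': array([-3.14 ,  0.   ,  2.865]), 'force': array([-0.297,  0.245, -0.644]), 'torque': array([-0.002,  0.027,  0.01 ]), 'width': np.float64(85.503)}
scene [926. 394. 899.]
coupler_gun 0.56 [171. 142.  23.  48.] [ 585. -343.  124.]
nipple_tip 0.86 [323. 288.  54.  59.] [602. 192.  64.]
needle_gun 0.67 [171. 141.  26.  48.] [ 583. -345.  127.]
needle_gun 0.58 [200. 145.  20.  31.] [ 556. -253.  156.]
rack 0.62 [193. 167.  86.  65.] [ 548. -337.   -1.]
stage 0.7 [341. 311. 149. 162.] [608. 250.  44.]
coupler_seat 0.61 [201. 144.  17.  29.] [ 553. -252.  158.]
coupler_seat 0.48 [179. 161.  10.  10.] [ 580. -344.   47.]
gun_grip 0.72 [170. 141.  21.  48.] [ 585. -345.  127.]
grease_tin 0.75 [161. 209.  33.  36.] [ 716. -236.   62.]
screwdriver 0.98
[... 207 characters left out ...]
2.  48.] [584. 186.  65.]
nipple_tip 0.67 [395. 197.  19.  20.] [ 547. -260.  173.]
needle_gun 0.74 [394. 198.  22.  20.] [ 548. -260.  164.]
rack 0.65 [402. 198.  97.  56.] [ 542. -271.  186.]
stage 0.79 [192. 195. 157.  52.] [588. 227.  63.]
coupler_seat 0.69 [432. 187.  25.  26.] [ 568. -346.  178.]
coupler_seat 0.39 [209. 291.  60.  10.] [345. 189.  21.]
gun_grip 0.71 [428. 186.  25.  20.] [ 574. -344.  160.]
grease_tin 0.91 [380. 150.  28.  32.] [ 699. -266.   58.]
grease_tin 0.5 [395. 198.  24.  20.] [ 544. -258.  184.]
screwdriver 0.73 [210. 290.  67.  14.] [346. 187.  21.]
optic_post 0.58 [136. 272.  25.  18.] [395. 365.  56.]
optic_post 0.15 [396. 199.  24.  18.] [ 543. -262.  173.]
```

Run:
```python
import cv2,numpy as np
a=cv2.imread('pics/scene0.png');b=cv2.imread('pics/top0.png')
A=cv2.resize(a[100:220,120:280],(400,300),interpolation=3)
B=cv2.resize(a[235:385,240:440],(400,300),interpolation=3)
C=cv2.resize(b[150:240,360:480],(400,300),interpolation=3)
D=cv2.resize(b[150:240,160:280],(400,300),interpolation=3)
cv2.imwrite('pics/m1.png',np.vstack([np.hstack([A,B]),np.hstack([C,D])]))
```

```text
(no output)
```

View pics/m1.png

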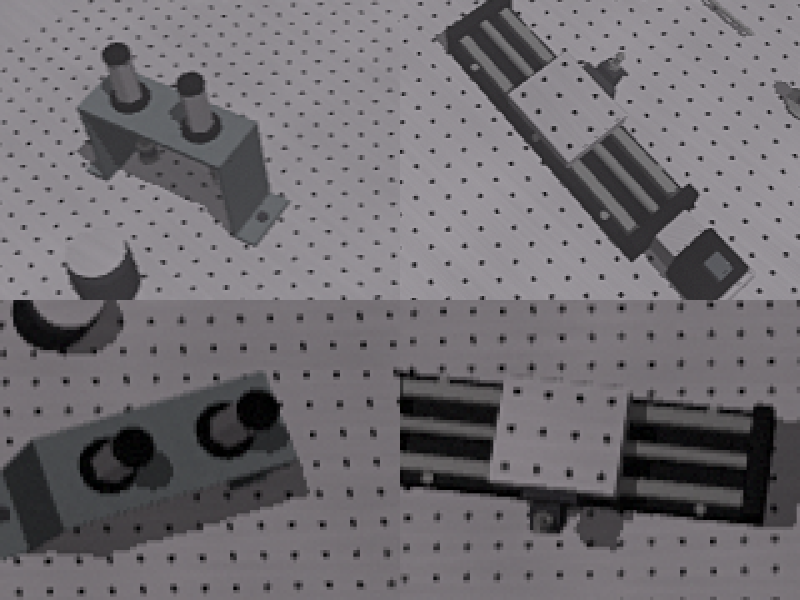

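View pics/scene0.png

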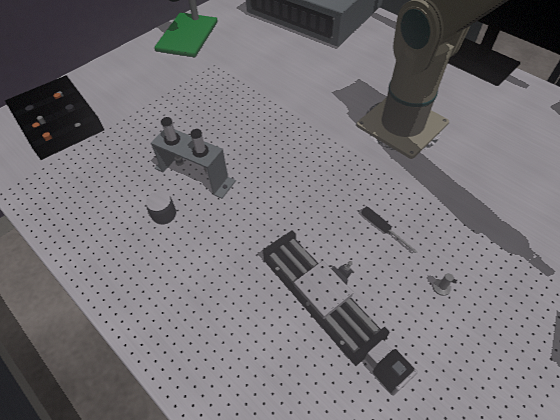

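The scene crops show the guns in the rack, with a coupler cup visible under the far gun (scene px ≈179,160; y≈-345). The nipple block is on the robot's side of the carriage, at about scene (347,266) and top (203,215). Next I get the wrist camera's mounting and work out viewpoints.

Run:
```python
from h import *
p=ctrl.get_image('wrist'); P,r,s=pose()
T=r.as_matrix()
print('cam in tool',(T.T@(-p['R'].T@p['t']-P)).round(1)); print('cam axes in tool cols\n',(T.T@p['R'].T).round(2)); print(p['camera_matrix'].round(0))
# triangulate
ps=ctrl.get_image('scene');pt=ctrl.get_image('top')
def ray(p,u,v): c=-p['R'].T@p['t']; d=w(p,u,v,1000.)-c; return c,d/np.linalg.norm(d)
def tri(a,b):
    c1,d1=ray(ps,*a);c2,d2=ray(pt,*b)
    k=np.linalg.lstsq(np.c_[d1,-d2],c2-c1,rcond=None)[0]
    x1=c1+k[0]*d1;x2=c2+k[1]*d2; return ((x1+x2)/2).round(1),np.linalg.norm(x1-x2).round(1)
print('nip',tri((347,266),(203.5,215)))
print('guncap',tri((120+117*.4,100+52*.4),(360+257*.3,150+110*.3)))
print('needlecap',tri((120+190*.4,100+83*.4),(360+133*.3,150+145*.3)))
R=T
for P2 in ([480,190,260],[540,-345,330]): togo(P2,r)
```

```text
cam in tool [ 7.440e+01 -1.000e-01 -1.429e+02]
cam axes in tool cols
 [[ 0.   -0.96 -0.29]
 [ 1.    0.   -0.  ]
 [ 0.   -0.29  0.96]]
[[308.   0. 286.]
 [  0. 308. 213.]
 [  0.   0.   1.]]
nip (array([531.8, 197.2,  75.6]), np.float64(5.2))
guncap (array([ 574.3, -353.3,  185. ]), np.float64(2.4))
needlecap (array([ 552. , -267.5,  184. ]), np.float64(3.4))
togo shift [-13.66 -11.2   -0.96] turn [-0. -0. -0.]
togo shift [-20.46 -27.81  -3.29] turn [-0. -0. -0.]
```

```bash
python3 -m crank '[[[-0.9,-0.62,0.08,0,0,0],[-0.9,-0.62,0.08,0,0,0],[-0.9,-0.62,0.08,0,0,0],[-0.9,-0.62,0.08,0,0,0],[-0.9,-0.62,0.08,0,0,0],[-0.9,-0.62,0.08,0,0,0],[-0.9,-0.62,0.08,0,0,0],[-0.9,-0.62,0.08,0,0,0],[-0.9,-0.62,0.08,0,0,0],[-0.9,-0.62,0.08,0,0,0],[-0.9,-0.62,0.08,0,0,0],[-0.9,-0.62,0.08,0,0,0]]]'
python3 - <<'E'
from h import *
P,r,s=pose(); togo([532,195,190],r)
E
```

```text
clock: 2.25
eef_pos: [432.3, 321.3, 199.6]
tool_rot: [3.131, -0.005, 2.884]
force: [0.6, -0.1, 0.5]
width: 85.3
togo shift [-4.29 -3.23  0.27] turn [0. 0. 0.]
```

```bash
python3 -m crank '[[[-0.9,-0.66,0.05,0,0,0],[-0.9,-0.66,0.05,0,0,0],[-0.9,-0.66,0.05,0,0,0],[-0.9,-0.66,0.05,0,0,0],[-0.7,-0.6,0.05,0,0,0],[0,0,0,0,0,0]]]'
python3 - <<'E'
from h import *
p=ctrl.get_image('wrist'); save(p,'w1.png'); np.save('w1.npy',p,allow_pickle=True)
for o in ctrl.search_frame('nipple_tip',p)[:2]: e=o['extent']; print(o['conf'],np.round(e),w(p,e[0],e[1]).round(1))
print(proj(p,[532,197,76]),pose()[0])
E
```

```text
clock: 2.75
eef_pos: [542.3, 179.6, 190.7]
tool_rot: [3.133, 0.002, 2.874]
force: [-0.3, 0.3, 0.3]
width: 85.1
[301.39384239 193.59032013] [539.21776693 185.12948755 190.79761078]
```

View pics/w1.png

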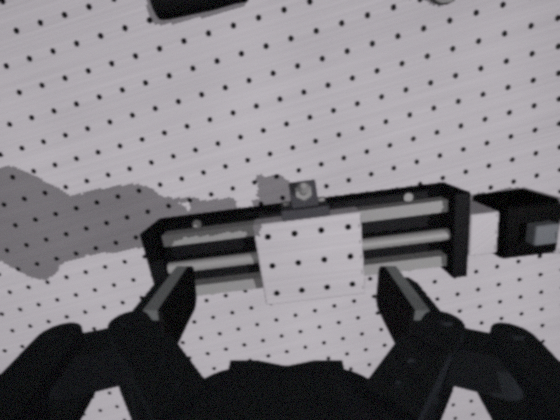

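Run:
```python
from h import *
p=np.load('w1.npy',allow_pickle=True).item()
d=p['depth']; vs,us=np.mgrid[150:320,130:480]
X=np.array([w(p,u,v) for u,v in zip(us.ravel(),vs.ravel())]).reshape(*us.shape,3)
m=(abs(X[...,2]-64)<4)&(d[150:320,130:480]>0)
n,l,st,c=cv2.connectedComponentsWithStats(m.astype(np.uint8)); k=1+st[1:,4].argmax()
q=X[l==k]; print('top z',np.median(q[:,2]),len(q)); print(cv2.minAreaRect(q[:,:2].astype(np.float32)))
A=np.c_[q[:,:2],np.ones(len(q))]; print('plane',np.linalg.lstsq(A,q[:,2],rcond=None)[0])
print('z map'); 
for v in range(182,204,2): print(v,X[v-150,288-130:322-130:2,2].round(0).astype(int))
a=cv2.imread('pics/w1.png')[160:230,255:355]; cv2.imwrite('pics/w1c.png',cv2.resize(a,(800,560),interpolation=cv2.INTER_CUBIC))
```

```text
top z 64.34027397988719 9025
((594.6455688476562, 189.7930908203125), (100.18181610107422, 98.30130767822266), 81.98406982421875)
plane [-1.69536990e-03 -2.19962828e-04  6.53775865e+01]
z map
182 [ 2 -1 62 62 63 63 82 82 84 63 63 63 63 64  0  1  0]
184 [63 64 64 64 64 82 86 88 86 85 81 66 66 64  0  1  1]
186 [ 0 64 63 65 65 84 88 87 88 87 84 66 66 66  1  0  1]
188 [-1 66 66 67 72 85 87 88 88 86 85 72 66 67  0  2  1]
190 [ 1 66 67 67 72 85 86 87 88 86 84 72 67 67  0  2  0]
192 [ 1 67 68 68 73 72 85 86 86 86 74 74 69 70 69  0  0]
194 [ 0 68 67 68 73 73 74 77 76 75 75 76 68 69 71  0 -1]
196 [ 0 69 69 69 75 74 74 75 76 74 75 72 70 72 71  1  0]
198 [ 0 69 72 70 71 75 76 76 75 75 72 71 72 72 71 48 47]
200 [ 2 70 71 72 72 71 71 73 77 72 73 72 72 72 73 45 46]
202 [47 37 72 72 72 73 72 72 72 74 73 73 72 74 73 50 51]
```

View pics/w1c.png

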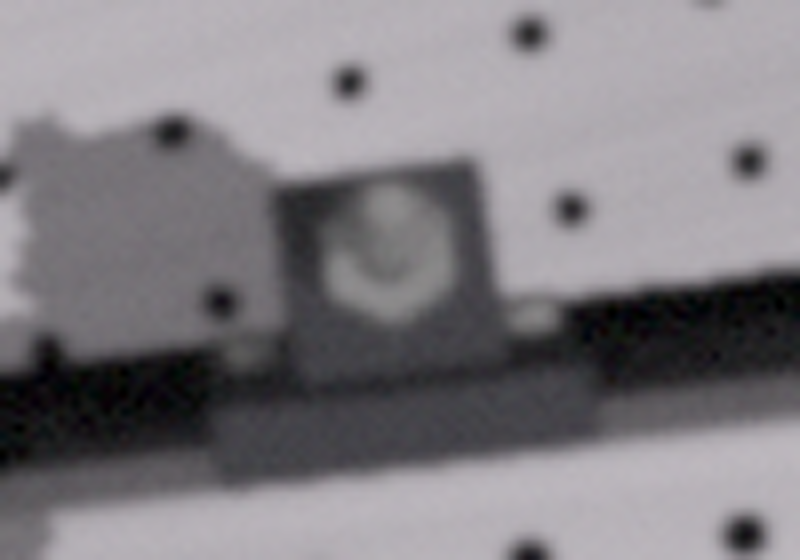

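```bash
cat > stage.py <<'E'
from h import *
def analyse(p,z0=64,box=(150,320,130,480)):
    a,b,c,dd=box
    vs,us=np.mgrid[a:b,c:dd]; d=p['depth'][a:b,c:dd]; K=p['camera_matrix']
    C=np.stack([(us-K[0,2])/K[0,0]*d,(vs-K[1,2])/K[1,1]*d,d],-1); X=(C-p['t'])@p['R']
    return X,d
if __name__=='__main__':
    p=np.load('w1.npy',allow_pickle=True).item()
    X,d=analyse(p)
    m=((abs(X[...,2]-64.3)<2)&(d>0)).astype(np.uint8)
    m=cv2.morphologyEx(m,cv2.MORPH_CLOSE,np.ones((3,3)));m=cv2.morphologyEx(m,cv2.MORPH_OPEN,np.ones((15,15)))
    n,l,st,c=cv2.connectedComponentsWithStats(m); k=1+st[1:,4].argmax()
    q=X[(l==k)&(abs(X[...,2]-64.3)<2)]; print(cv2.minAreaRect(q[:,:2].astype(np.float32)), len(q))
    # front edge (min x) per y bin
    for lo,hi,ax in ((160,225,1),):
        ys=np.arange(150,230,3); e=np.array([[y,np.percentile(q[abs(q[:,1]-y)<1.5][:,0],2)] for y in ys if (abs(q[:,1]-y)<1.5).sum()>10])
        s=np.polyfit(e[3:-3,0],e[3:-3,1],1); print('front slope dx/dy',s[0],np.degrees(np.arctan(s[0])))
    e=np.array([[x,np.percentile(q[abs(q[:,0]-x)<1.5][:,1],2),np.percentile(q[abs(q[:,0]-x)<1.5][:,1],98)] for x in np.arange(565,625,3) if (abs(q[:,0]-x)<1.5).sum()>10])
    print('side dy/dx',np.polyfit(e[:,0],e[:,1],1)[0],np.polyfit(e[:,0],e[:,2],1)[0])
    for deg in (-6,-8):
        psi=np.radians(deg); a=np.array([-.5*np.cos(psi),-.5*np.sin(psi),.866]); ex=np.cross([-np.sin(psi),np.cos(psi),0],a); ey=np.cross(a,ex)
        h=X[30:48,158:186].reshape(-1,3); h=h[h[:,2]>80]; B=np.array([ex,ey,a])
        r=h@B.T; o=np.median(r,0); print(deg,'ctr',o.round(1),'ptp ex',np.percentile(r[:,0],[2,98]).round(1),'ey',np.percentile(r[:,1],[2,98]).round(1),'a',np.percentile(r[:,2],[5,50,95,99]).round(1))
        t=np.array([r[:,0].min()+r[:,0].max(),r[:,1].min()+r[:,1].max(),2*np.percentile(r[:,2],97)])/2
        print('tip',(t@B).round(1))
    print('ray tip @z', [ (w(p,304,185)).round(1)])
E
python3 stage.py
```

```text
((595.6948852539062, 189.5789337158203), (99.9044418334961, 95.88508605957031), 81.78697204589844) 8808
front slope dx/dy 0.037807594694527304 2.165184354051834
side dy/dx -0.1403099394599461 -0.12832217966403298
-6 ctr [ 477.2  252.9 -176.7] ptp ex [472.  481.1] ey [248.3 257.6] a [-179.5 -176.7 -173.2   13.1]
tip [553.9 195.2 106.5]
-8 ctr [ 469.4  270.3 -172.2] ptp ex [464.  473.2] ey [265.6 275. ] a [-174.8 -172.2 -168.6   17.6]
tip [553.7 193.2 106.5]
ray tip @z [array([523. , 200.9,  86.7])]
```

```bash
cat >> stage.py <<'E'
    X,d=analyse(p,box=(150,300,100,480)); m=(X[...,2]>15)&(X[...,2]<100)&(d>0)
    e=[]
    for y in np.arange(60,330,4):
        k=m&(abs(X[...,1]-y)<2); 
        if k.sum()>8: e.append([y,np.percentile(X[k][:,0],3),np.median(X[k][:,2])])
    e=np.array(e); k=(abs(e[:,0]-195)>45); 
    for _ in range(4):
        s=np.polyfit(e[k,0],e[k,1],1); k=k&(abs(np.polyval(s,e[:,0])-e[:,1])<3)
    print('base front slope',s,k.sum(),'yaw',-np.degrees(np.arctan(s[0])))
    psi=-np.arctan(s[0]); a=np.array([-.5*np.cos(psi),-.5*np.sin(psi),.866]); ex=np.cross([-np.sin(psi),np.cos(psi),0],a); B=np.array([ex,np.cross(a,ex),a])
    X,d=analyse(p,box=(178,202,286,322)); h=X.reshape(-1,3); h=h[(h[:,2]>79)&(h[:,2]<95)]; r=h@B.T
    lo=np.percentile(r,3,0);hi=np.percentile(r,97,0); t=(lo+hi)/2; print('size',(hi-lo).round(1)); t[2]=hi[2]; print('tip',(t@B).round(1),'yaw',np.degrees(psi))
E
python3 stage.py|tail -3
python3 - <<'E'
from h import *
P,r,s=pose(); print(P,s['tool_rot']); togo([565,-345,330],r)
E
```

```text
base front slope [1.39932928e-01 5.29337294e+02] 45 yaw -7.965841289241041
size [8.5 8.8 6.6]
tip [522.9 199.6  88.3] yaw -7.965841289241041
[539.21776693 185.12948755 190.79761078] [ 3.12995833e+00 -1.74090984e-03  2.87935243e+00]
togo shift [ -5.4  -16.79  -4.85] turn [0. 0. 0.]
```

```bash
python3 -m crank '[[[-0.2,-0.98,-0.25,0,0,0],[-0.2,-0.98,-0.25,0,0,0],[-0.2,-0.98,-0.25,0,0,0],[-0.2,-0.98,-0.25,0,0,0],[-0.2,-0.98,-0.25,0,0,0],[-0.2,-0.98,-0.25,0,0,0],[-0.2,-0.98,-0.25,0,0,0],[-0.2,-0.98,-0.25,0,0,0],[-0.2,-0.98,-0.25,0,0,0],[-0.2,-0.98,-0.25,0,0,0],[-0.2,-0.98,0,0,0,0],[-0.2,-0.98,0,0,0,0]]]' -0.18;python3 - <<'E'
from h import *
P,r,s=pose(); togo([500,-345,260],r)
E
```

```text
clock: 3.85
eef_pos: [520.9, -152.9, 262.6]
tool_rot: [3.111, -0.007, 2.935]
force: [0.5, 0.2, 0.9]
width: 50.6
togo shift [-0.63 -6.41 -0.11] turn [0. 0. 0.]
```

```bash
python3 -m crank '[[[-0.1,-0.98,-0.02,0,0,0],[-0.1,-0.98,-0.02,0,0,0],[-0.1,-0.98,-0.02,0,0,0],[-0.1,-0.98,-0.02,0,0,0],[-0.1,-0.98,-0.02,0,0,0],[-0.1,-0.98,0,0,0,0],[0,-0.5,0,0,0,0],[0,0,0,0,0,0],[0,0,0,0,0,0]]]';python3 - <<'E'
from h import *
p=ctrl.get_image('wrist'); save(p,'w2.png'); np.save('w2.npy',p,allow_pickle=True); print(pose()[0],pose()[2]['tool_rot'])
for n in ('coupler_gun','gun_grip','needle_gun'):
  for o in ctrl.search_frame(n,p)[:2]: e=o['extent']; print(n,o['conf'],np.round(e),w(p,e[0],e[1]).round(1))
a=proj(p,[574,-353,160]);print(a)
u,v=int(a[0]),int(a[1]);u0=max(0,min(560-160,u-80));v0=max(0,min(420-120,v-60))
b=cv2.imread('pics/w2.png'); print(u0,v0)
cv2.imwrite('pics/w2c.png',np.vstack([cv2.resize(b,(400,300)),cv2.resize(b[v0:v0+120,u0:u0+160],(400,300),interpolation=2)]))
E
```

```text
clock: 4.6
eef_pos: [505.1, -339.3, 260.3]
tool_rot: [3.104, -0.003, 2.955]
force: [0.5, 1.5, -0.4]
width: 50.6
[ 505.2295586  -338.84816772  260.37475956] [ 3.10410957 -0.00354769  2.95557447]
coupler_gun 0.76 [277. 280.  38.  91.] [ 563.2 -354.2  158.8]
gun_grip 0.84 [280. 278.  43.  92.] [ 565.1 -352.   152.3]
needle_gun 0.98 [368. 246.  65.  65.] [ 542.  -274.3  169.5]
needle_gun 0.67 [339. 318.  17.  48.] [ 694.  -294.9   51.1]
[281.03445746 290.95907629]
201 230
```

View pics/w2c.png

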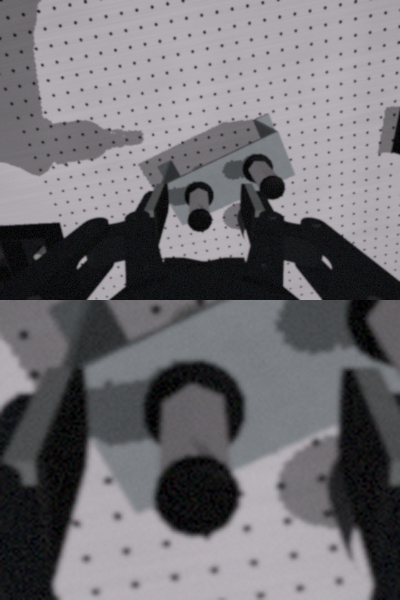

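Run:
```python
from h import *
from stage import analyse
p=np.load('w2.npy',allow_pickle=True).item()
X,d=analyse(p,box=(225,330,250,300)); k=(X[...,2]>182)&(X[...,2]<195)&(d>0); q=X[k]
print('cap',len(q),np.median(q,0).round(1),cv2.minEnclosingCircle(q[:,:2].astype(np.float32)))
k=(X[...,2]>115)&(X[...,2]<131)&(d>0)&(p['color'][225:330,250:300].max(-1)<60)
q=X[k]; print('collar',len(q),np.median(q,0).round(1),cv2.minEnclosingCircle(q[:,:2].astype(np.float32)))
X,d=analyse(p,box=(180,300,200,420));q=X[(abs(X[...,2]-118)<4)&(d>0)]; print('rack top z',np.median(q[:,2]))
g=X[(X[...,2]>135)&(X[...,2]<175)&(abs(X[...,0]-570)<30)&(abs(X[...,1]+352)<25)&(d>0)];print('grip pts',np.median(g,0),np.percentile(g,[2,98],axis=0).round(1))
P,r,s=pose(); togo([572,-353,129],Ro.from_euler('xyz',[np.pi,0,2.955]))
```

```text
cap 868 [ 573.9 -355.2  186.1] ((575.4540405273438, -355.4087219238281), 14.27565860748291)
collar 554 [ 564.9 -354.3  126.1] ((574.4097290039062, -357.140625), 21.482494354248047)
rack top z 118.25386156271875
grip pts [ 565.75008961 -353.61410085  156.99189072] [[ 562.4 -366.3  136.4]
 [ 570.2 -343.5  174.4]]
togo shift [-2.28 -0.23  4.38] turn [ 0.35 -0.03  0.02]
```

```bash
python3 -m crank '[[[-0.8,-0.04,0.4,0.35,0,0],[-0.8,-0.04,0.4,0,0,0],[-0.8,-0.03,0.4,0,0,0],[0,0,0,0,0,0]]]';python3 - <<'E'
from h import *
P,r,s=pose(); togo([575,-355.5,130],Ro.from_euler('xyz',[np.pi,0,2.955]))
E
```

```text
clock: 5.13
eef_pos: [579.7, -348.8, 225.6]
tool_rot: [3.141, -0.0, 2.963]
force: [0.1, -0.7, -0.7]
width: 50.1
togo shift [ 0.11 -0.25  3.19] turn [ 0.01 -0.    0.07]
```

```bash
python3 -m crank '[[[0.11,-0.25,0.3,0,0,0],[0.02,-0.02,0.5,0,0,0]]]';python3 - <<'E'
from h import *
P,r,s=pose(); togo([575,-355.5,130],Ro.from_euler('xyz',[np.pi,0,2.955])); print(s['force'])
E
```

```text
clock: 5.3
eef_pos: [577.6, -353.9, 202.9]
tool_rot: [3.141, 0.004, 2.969]
force: [-1.3, -1.2, 0.0]
width: 50.2
togo shift [ 0.09 -0.07  2.43] turn [0.   0.04 0.13]
[-1.31662947 -1.18335461  0.00371928]
```

```bash
python3 -m crank '[[[0.06,-0.05,0.6,0,0,0],[0.03,-0.02,0.6,0,0,0],[0,0,0.6,0,0,0],[0,0,0.35,0,0,0],[0,0,0,0,0,0]]]';python3 - <<'E'
from h import *
P,r,s=pose(); togo([575,-355.5,130],Ro.from_euler('xyz',[np.pi,0,2.955])); print(s['force'])
E
```

```text
clock: 5.72
eef_pos: [569.3, -352.8, 133.7]
tool_rot: [3.139, -0.001, 2.971]
force: [-1.3, 0.0, 0.2]
width: 50.4
togo shift [-0.2  -0.05  0.12] turn [ 0.02 -0.01  0.15]
[-1.32906211  0.04603724  0.24960447]
```

```bash
python3 -m crank '[[[-0.2,-0.06,0.09,0,0,0],[0,0,0,0,0,0]]]'; python3 -m crank '[[[0,0,0,0,0,0],[0,0,0,0,0,0],[0,0,0,0,0,0],[0,0,0,0,0,0],[0,0,0,0,0,0],[0,0,0,0,0,0]]]' 1
```

```text
clock: 5.88
eef_pos: [574.5, -355.7, 131.4]
tool_rot: [3.139, -0.002, 2.971]
force: [0.1, -0.3, -0.4]
width: 50.5
clock: 6.38
eef_pos: [575.8, -356.3, 134.0]
tool_rot: [3.141, 0.002, 2.971]
force: [0.6, -1.3, -3.5]
width: 23.4
```

```bash
python3 -m crank '[[[0,0,-0.5,0,0,0],[0,0,-0.8,0,0,0],[0,0,-0.8,0,0,0],[0,0,-0.8,0,0,0],[0,0,-0.8,0,0,0],[0,0,-0.6,0,0,0],[0,0,-0.3,0,0,0],[0,0,0,0,0,0]]]'
python3 - <<'E'
from h import *
p=ctrl.get_image('wrist'); save(p,'w3.png'); np.save('w3.npy',p,allow_pickle=True); P,r,s=pose();print(P,s['tool_rot'],s['width'],s['force'])
for k in (0,-30,-50,-65,-74,-89): print(k,proj(p,P+r.apply([0,0,11-k-0])).round(0))
for n in ('coupler_gun','coupler_seat'):
  for o in ctrl.search_frame(n,p)[:2]: e=o['extent']; print(n,o['conf'],np.round(e),w(p,e[0],e[1]).round(1))
E
```

```text
clock: 7.05
eef_pos: [574.6, -355.6, 274.2]
tool_rot: [3.139, -0.002, 2.971]
force: [0.6, -0.8, -3.0]
width: 24.0
[ 574.253853   -355.3688205   273.22575882] [ 3.13818579 -0.00357327  2.97131402] 23.9233655301301 [ 0.07058212 -0.836958   -3.10679992]
0 [286. 261.]
-30 [286. 241.]
-50 [286. 230.]
-65 [286. 223.]
-74 [286. 220.]
-89 [286. 214.]
coupler_gun 0.92 [285. 283.  78. 162.] [ 562.2 -353.8  308. ]
coupler_seat 0.75 [288. 214.  27.  17.] [ 568.1 -352.9  192.2]
```

View pics/w3.png

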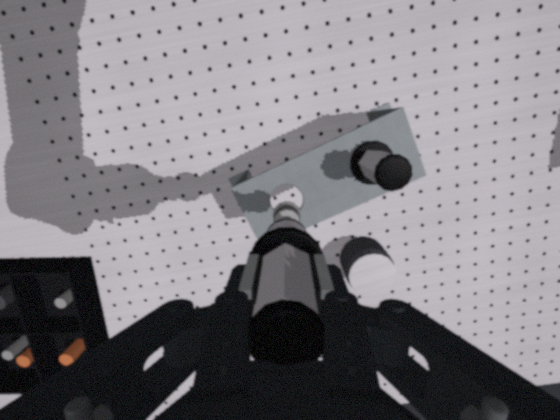

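Run:
```python
from h import *
from stage import analyse
p=np.load('w3.npy',allow_pickle=True).item(); P=np.array([574.25,-355.37,273.2]); r=Ro.from_euler('xyz',[3.13818579,-0.00357327,2.97131402])
def tl(box):
    X,d=analyse(p,box=box); return r.inv().apply((X-P).reshape(-1,3)).reshape(X.shape),d
Y,d=tl((300,365,250,325))
print('cap in tool z col286', [(v+300,Y[v,36].round(1).tolist()) for v in range(0,64,5)])
Y,d=tl((185,262,265,310))
for v in range(185,262,4): print(v,[ (int(Y[v-185,u-265,2]),int(Y[v-185,u-265,1])) for u in range(269,306,4)])
```

```text
cap in tool z col286 [(300, [13.3, -0.1, -48.3]), (305, [13.0, -0.1, -50.9]), (310, [12.6, -0.1, -53.2]), (315, [11.3, -0.1, -54.1]), (320, [9.4, -0.1, -54.3]), (325, [6.9, -0.1, -53.5]), (330, [5.4, -0.1, -54.3]), (335, [3.2, -0.1, -54.1]), (340, [2.2, -0.1, -55.4]), (345, [-0.5, -0.1, -54.6]), (350, [-2.1, -0.1, -55.2]), (355, [-4.4, -0.1, -55.0]), (360, [-7.8, -0.1, -53.6])]
185 [(154, -16), (155, -13), (155, -9), (272, -7), (272, -1), (273, 3), (155, 6), (155, 10), (156, 14), (153, 18)]
189 [(154, -17), (156, -13), (272, -12), (274, -7), (271, -1), (272, 3), (272, 9), (273, 14), (155, 14), (154, 18)]
193 [(154, -17), (273, -18), (273, -12), (272, -7), (272, -1), (273, 3), (273, 9), (271, 14), (155, 14), (155, 18)]
197 [(155, -17), (272, -18), (272, -12), (272, -7), (273, -1), (273, 3), (272, 9), (271, 14), (273, 20), (-143, 0)]
201 [(155, -17), (271, -18), (270, -12), (272, -7), (102, -1), (273, 3), (272, 9), (271, 14), (272, 20), (155, 18)]
205 [(155, -17), (273, -18), (101, -7), (98, -4), (96, 0), (95, 2), (99, 5), (273, 15), (158, 15), (155, 18)]
209 [(153, -17), (101, -10), (
[... 648 characters left out ...]
, (6, 1), (6, 3), (5, 5), (7, 7), (10, 10)]
237 [(5, -8), (5, -6), (5, -4), (5, -2), (6, 0), (6, 1), (4, 3), (6, 5), (5, 7), (6, 9)]
241 [(-143, 0), (5, -6), (6, -4), (6, -2), (5, 0), (6, 1), (5, 3), (6, 5), (6, 7), (6, 9)]
245 [(6, -9), (5, -6), (5, -4), (4, -2), (4, 0), (5, 1), (5, 3), (5, 5), (6, 7), (5, 9)]
249 [(6, -9), (5, -6), (3, -4), (0, -2), (-1, 0), (0, 1), (2, 3), (5, 5), (5, 7), (5, 9)]
253 [(4, -8), (1, -6), (-2, -4), (-4, -2), (-6, 0), (-4, 1), (-1, 3), (0, 5), (3, 7), (5, 9)]
257 [(-1, -8), (-3, -6), (-7, -4), (-9, -2), (-10, 0), (-8, 1), (-7, 3), (-4, 5), (-2, 7), (-1, 9)]
261 [(-4, -8), (-7, -6), (-12, -4), (-13, -2), (-16, 0), (-13, 1), (-11, 3), (-8, 5), (-8, 7), (-4, 9)]
```

```bash
python3 -m crank '[[[0.5,0,-0.8,0,0,0],[0.7,0,-0.8,0,0,0],[0.7,0.3,-0.3,0,0,0],[0.4,0.8,0,0,-0.3,0],[0,0.97,0,0,-0.3,0],[0,0.97,0,0,-0.4,0],[0,0.97,0,0,-0.4,0],[0,0.97,0,0,-0.4,0],[0,0.97,0,0,-0.4,0],[0,0.97,0,0,-0.4,0],[0,0.97,0,0,-0.4,0],[0,0.97,0,0,-0.4,0]]]'
cat > tgt.py <<'E'
from h import *
def goal(tip,off,psi=-8.,seat=87.5,verbose=True,tilt=30.):
    q=np.radians(psi); th=np.radians(tilt)
    a=np.array([-np.sin(th)*np.cos(q),-np.sin(th)*np.sin(q),np.cos(th)]); y=np.array([-np.sin(q),np.cos(q),0]); x=np.cross(y,-a)
    R=Ro.from_matrix(np.c_[x,y,-a]); P=np.array(tip)+a*(seat+off)
    togo(P,R); return P,R,a
E
python3 - <<'E'
from tgt import *
print(goal([523,200,88],60)[0])
from stage import analyse
p=np.load('w3.npy',allow_pickle=True).item(); P=np.array([574.25,-355.37,273.2]); r=Ro.from_euler('xyz',[3.13818579,-0.00357327,2.97131402])
X,d=analyse(p,box=(185,365,250,325)); Y=r.inv().apply((X-P).reshape(-1,3)); Y=Y[(d.ravel()>0)&(abs(Y[:,1]+0.5)<2.5)]
for lo,hi in ((-52,-46),(-20,-5),(12,40),(78,86),(98,103)):
    q=Y[(Y[:,2]>lo)&(Y[:,2]<hi)]; print(lo,hi,len(q),np.percentile(q[:,0],[10,50,90]).round(1))
Y=r.inv().apply((X-P).reshape(-1,3)); Y=Y[d.ravel()>0]
for lo,hi in ((-52,-46),(78,86),(98,103)):
    q=Y[(Y[:,2]>lo)&(Y[:,2]<hi)]; print('y',lo,hi,len(q),np.percentile(q[:,1],[2,50,98]).round(1))
E
```

```text
clock: 8.2
eef_pos: [536.9, -76.6, 309.1]
tool_rot: [3.131, 0.322, 2.952]
force: [0.2, 0.0, -2.8]
width: 23.7
togo shift [5.39 8.83 1.57] turn [-0.1  -1.92 -0.44]
[449.96772993 210.2640162  215.73874706]
-52 -46 112 [12.6 13.2 13.7]
-20 -5 146 [11.7 12.2 13. ]
12 40 34 [12.6 12.9 13.2]
78 86 52 [4.3 6.5 8.8]
98 103 21 [ 8.9  9.7 10.7]
y -52 -46 524 [-12.4   0.3  13.4]
y 78 86 195 [-9.4 -0.2  9.1]
y 98 103 122 [-11.5  -0.6  11.5]
```

```bash
sed -i 's/P=np.array(tip)+a\*(seat+off)/P=np.array(tip)+a*(seat+off)+1.3*x/' tgt.py; python3 -m crank '[[[0.55,0.97,0.05,0,-0.3,-0.05],[0.55,0.97,0.05,0,-0.3,-0.05],[0.55,0.97,0.05,0,-0.3,-0.05],[0.55,0.97,0.1,0,-0.3,-0.05],[0.55,0.97,0.1,0,-0.3,-0.05],[0.55,0.97,0.1,0,-0.2,-0.05],[0.55,0.97,0.15,0,0,-0.05],[0.5,0.9,0.15,0,0,0],[0.2,0.4,0.1,0,0,0]]]'
python3 - <<'E'
from tgt import *
goal([523,200,88],60)
E
```

```text
clock: 8.95
eef_pos: [461.0, 165.7, 226.9]
tool_rot: [-3.128, 0.466, 2.996]
force: [-0.0, 0.3, -2.5]
width: 23.6
togo shift [0.73 1.42 0.05] turn [-0.16 -0.55 -0.05]
```

```bash
python3 -m crank '[[[0.35,0.7,0,-0.08,-0.25,0],[0.35,0.7,0,-0.08,-0.25,0],[0,0,0,0,0,0],[0,0,0,0,0,0]]]'
python3 - <<'E'
from tgt import *
goal([523,200,88],60)
p=ctrl.get_image('wrist'); P,r,s=pose(); save(p,'w4.png'); p['P']=P;p['rot']=s['tool_rot']; np.save('w4.npy',p,allow_pickle=True)
print('pred seat,lip',[proj(p,P+r.apply([-1.3,0,k])).round(1) for k in (87.5,102.5)],'tip',proj(p,[523,200,88]).round(1))
for n in ('nipple_tip','coupler_seat'):
  for o in ctrl.search_frame(n,p)[:2]: e=o['extent']; print(n,o['conf'],np.round(e),w(p,e[0],e[1]).round(1))
b=cv2.imread('pics/w4.png'); cv2.imwrite('pics/w4c.png',cv2.resize(b[150:270,206:366],(800,600),interpolation=2))
E
```

```text
clock: 9.28
eef_pos: [444.4, 209.8, 211.9]
tool_rot: [-3.134, 0.504, 3.012]
force: [0.7, -0.8, -3.4]
width: 23.9
togo shift [-0.18  0.04 -0.02] turn [-0.02 -0.18  0.09]
pred seat,lip [array([286.4, 220.6]), array([286.4, 215. ])] tip [287.4 210. ]
nipple_tip 0.65 [288. 220.  88.  64.] [454.7 209.3 166.3]
coupler_seat 0.91 [286. 213.  29.  22.] [477.7 204.8 136.9]
coupler_seat 0.75 [321. 220. 346.  80.] [567.  232.8  64.2]
```

View pics/w4c.png

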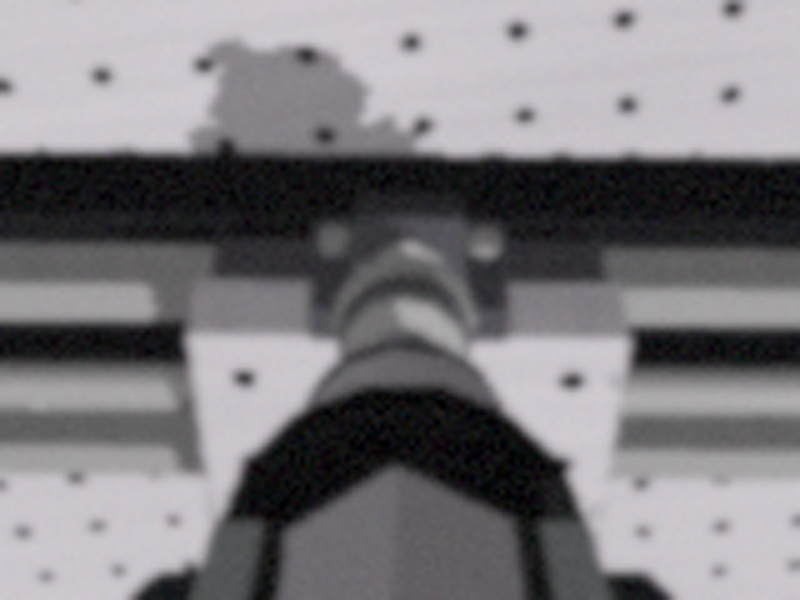

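Run:
```python
from h import *
p=np.load('w1.npy',allow_pickle=True).item(); q=np.load('w4.npy',allow_pickle=True).item()
for (u,v),t in (((321.9,199.4),(303.4,198)),((285.6,203.75),(272.4,197.6))):
    dm=np.median(p['depth'][int(v)-1:int(v)+2,int(u)-1:int(u)+2]); A=w(p,u,v,dm); d2=np.median(q['depth'][int(t[1])-1:int(t[1])+2,int(t[0])-1:int(t[0])+2]); B=w(q,*t,d2)
    print('w1',A.round(1),'->',proj(q,A).round(1),'w4 px',t,B.round(1))
```

```text
w1 [549.6 214.4  47.5] -> [303.2 200. ] w4 px (303.4, 198) [548.2 214.8  45.8]
w1 [544.5 179.8  47.5] -> [272.1 199.6] w4 px (272.4, 197.6) [543.5 180.1  45.4]
```

Run:
```python
from tgt import *
goal([522.2,200,86.8],22)
```

```text
togo shift [-0.1   0.07  1.27] turn [-0.02 -0.17  0.04]
```

```bash
python3 -m crank '[[[-0.1,0.05,0.3,-0.02,-0.17,0.04],[0,0,0.4,0,0,0],[0,0,0.4,0,0,0],[0,0,0.1,0,0,0],[0,0,0,0,0,0]]]'
python3 - <<'E'
from tgt import *
goal([522.2,200,86.8],22)
E
```

```text
clock: 9.85
eef_pos: [468.9, 201.5, 184.2]
tool_rot: [3.137, 0.523, 2.987]
force: [-0.2, -0.2, -3.0]
width: 23.7
togo shift [0.14 0.2  0.05] turn [-0.03 -0.01 -0.12]
```

```bash
python3 -m crank '[[[0.14,0.2,0.03,0,0,-0.1],[0,0,0,0,0,0],[0,0,0,0,0,0]]]'
python3 - <<'E'
from tgt import *
goal([522.2,200,86.8],10)
p=ctrl.get_image('wrist'); P,r,s=pose(); save(p,'w5.png'); p['P']=P;p['rot']=s['tool_rot']; np.save('w5.npy',p,allow_pickle=True)
b=cv2.imread('pics/w5.png'); cv2.imwrite('pics/w5c.png',cv2.resize(b[160:250,226:346],(800,600),interpolation=2))
E
```

```text
clock: 10.1
eef_pos: [467.6, 205.7, 182.0]
tool_rot: [-3.141, 0.523, 2.993]
force: [-0.7, -1.0, -2.5]
width: 23.5
togo shift [0.05 0.07 0.41] turn [-0.05 -0.   -0.07]
```

View pics/w5c.png

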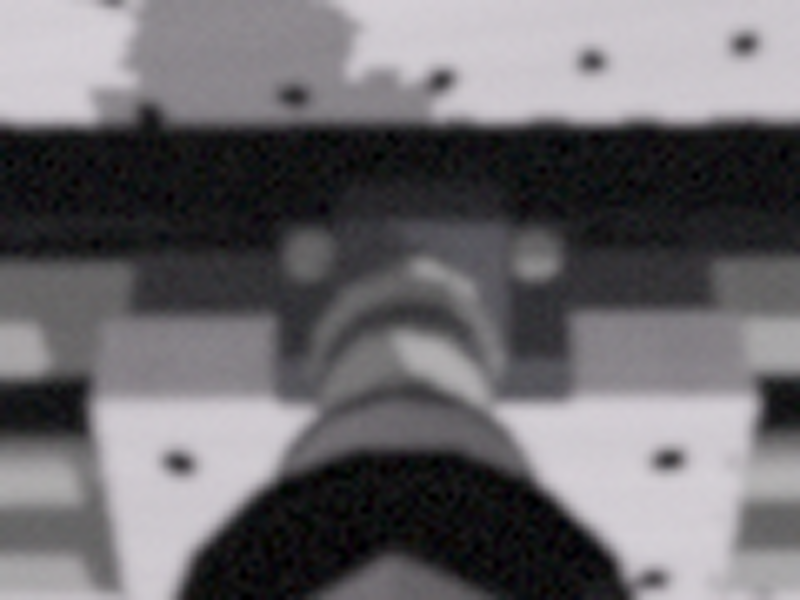

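Lip centre is at crop x≈406 and the bracket centre at ≈424, so the coupler is about 2.2 mm short in tool y. That agrees with the computed shift. I correct and advance slowly.

```bash
python3 -m crank '[[[0.05,0.08,0.1,-0.03,0,-0.07],[0,0,0.1,0,0,0],[0,0,0.1,0,0,0],[0,0,0,0,0,0]]]'
python3 - <<'E'
from tgt import *
a=goal([522.2,200,86.8],0)[2]; print('axial F',ctrl.read_state()['force']@a)
E
```

```text
clock: 10.48
eef_pos: [470.9, 209.6, 174.6]
tool_rot: [3.14, 0.524, 3.003]
force: [-0.4, -0.9, -3.0]
width: 23.6
togo shift [ 0.   -0.08  0.49] turn [0.02 0.01 0.01]
axial F -2.4325087090063358
```

```bash
python3 -m crank '[[[0,-0.06,0.05,0,0,0],[0,0,0.08,0,0,0],[0,0,0.08,0,0,0],[0,0,0,0,0,0]]]'
python3 - <<'E'
from tgt import *
a=goal([522.2,200,86.8],0)[2]; print('axial F',ctrl.read_state()['force']@a)
E
```

```text
clock: 10.82
eef_pos: [474.1, 208.0, 170.0]
tool_rot: [3.139, 0.526, 3.003]
force: [-0.1, 0.3, -2.8]
width: 23.8
togo shift [ 0.02 -0.04  0.3 ] turn [0.04 0.02 0.01]
axial F -2.3513299060993496
```

```bash
python3 -m crank '[[[0.02,-0.03,0.1,0,0,0],[0,0,0.1,0,0,0],[0,0,0,0,0,0]]]'
python3 - <<'E'
from tgt import *
a=goal([522.2,200,86.8],0)[2]; print('axial F',ctrl.read_state()['force']@a)
E
```

```text
clock: 11.07
eef_pos: [477.0, 206.5, 164.8]
tool_rot: [3.139, 0.527, 3.003]
force: [1.4, -0.2, -6.3]
width: 23.6
togo shift [ 0.03 -0.    0.1 ] turn [0.03 0.04 0.01]
axial F -6.17285310133161
```

```bash
python3 -m crank '[[[0,0,0,0,0,0],[0,0,0,0,0,0]]]';python3 -m crank '[[[0.02,0,0.08,0,0,0],[0,0,0,0,0,0],[0,0,0,0,0,0]]]'
python3 - <<'E'
from tgt import *
a=goal([522.2,200,86.8],0)[2]; print('axial F',ctrl.read_state()['force']@a)
E
```

```text
clock: 11.23
eef_pos: [477.2, 206.1, 164.6]
tool_rot: [3.139, 0.527, 3.002]
force: [1.4, -0.1, -4.7]
width: 23.6
clock: 11.48
eef_pos: [477.9, 206.3, 162.7]
tool_rot: [3.139, 0.528, 3.002]
force: [-1.8, -0.0, 3.7]
width: 23.9
togo shift [ 0.02 -0.    0.02] turn [0.03 0.04 0.  ]
axial F 4.132088903021816
```

```bash
python3 -m crank '[[[0.02,0,0.08,0,0,0],[0,0,0.08,0,0,0],[0,0,0,0,0,0]]]'
python3 - <<'E'
from tgt import *
a=goal([522.2,200,86.8],-12.5)[2]; print('axial F',ctrl.read_state()['force']@a)
E
```

```text
clock: 11.73
eef_pos: [479.8, 206.0, 158.9]
tool_rot: [3.138, 0.53, 3.002]
force: [-4.0, -0.3, 5.7]
width: 23.4
togo shift [ 0.01 -0.    0.3 ] turn [ 0.04  0.06 -0.  ]
axial F 6.928082383861909
```

```bash
python3 -m crank '[[[0.01,0,0.08,0.04,0.05,0],[0,0,0.08,0,0,0],[0,0,0.05,0,0,0],[0,0,0,0,0,0]]]'
python3 - <<'E'
from tgt import *
a=goal([522.2,200,86.8],-12.5)[2]; s=ctrl.read_state(); print('axial F',s['force']@a)
p=ctrl.get_image('wrist'); P,r,s=pose(); save(p,'w6.png'); np.save('w6.npy',p,allow_pickle=True)
b=cv2.imread('pics/w6.png'); cv2.imwrite('pics/w6c.png',cv2.resize(b[160:250,226:346],(800,600),interpolation=2))
from stage import analyse
X,d=analyse(p,box=(185,262,265,310)); Y=r.inv().apply((X-P).reshape(-1,3)).reshape(X.shape)
for v in range(193,240,3): print(v,[ (int(Y[v-185,u-265,2]),int(Y[v-185,u-265,0])) for u in range(277,298,4)])
E
```

```text
clock: 12.07
eef_pos: [483.0, 205.8, 154.0]
tool_rot: [3.14, 0.526, 3.002]
force: [-5.4, -0.4, 6.7]
width: 23.8
togo shift [ 0.02 -0.01  0.1 ] turn [ 0.01  0.02 -0.  ]
axial F 8.424523772796194
193 [(157, 5), (156, 5), (156, 5), (157, 5), (156, 5), (156, 5)]
196 [(120, 10), (121, 10), (119, 11), (120, 10), (119, 11), (120, 10)]
199 [(108, 11), (109, 10), (109, 10), (109, 10), (109, 10), (109, 10)]
202 [(101, 10), (100, 10), (99, 10), (102, 10), (100, 10), (101, 10)]
205 [(99, 8), (93, 10), (91, 10), (91, 10), (99, 8), (99, 8)]
208 [(92, 7), (88, 8), (86, 9), (88, 8), (90, 8), (99, 5)]
211 [(88, 6), (79, 9), (78, 9), (78, 9), (81, 8), (92, 5)]
214 [(76, 7), (73, 8), (71, 9), (73, 8), (78, 7), (89, 3)]
217 [(72, 6), (72, 6), (72, 6), (71, 6), (72, 6), (76, 5)]
220 [(47, 12), (45, 13), (43, 13), (45, 12), (45, 13), (71, 4)]
223 [(42, 11), (39, 12), (39, 12), (40, 12), (41, 12), (45, 11)]
226 [(37, 11), (34, 12), (33, 12), (33, 13), (34, 12), (38, 11)]
229 [(9, 19), (8, 20), (8, 19), (8, 20), (9, 19), (10, 19)]
232 [(6, 18), (7, 18), (6, 18), (6, 19), (6, 18), (6, 19)]
235 [(5, 17), (6, 17), (6, 17), (5, 17), (6, 17), (6, 17)]
238 [(6, 15), (7, 15), (7, 15), (5, 16), (6, 15), (6, 15)]
```

View pics/w6c.png

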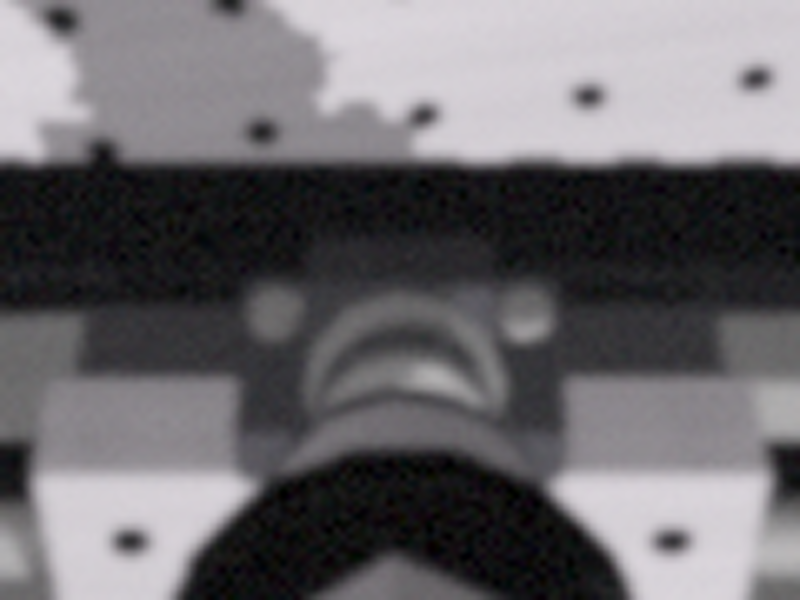

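```bash
python3 -m crank '[[[0.01,0,0.08,0,0,0],[0,0,0.07,0,0,0],[0,0,0.02,0,0,0],[0,0,0,0,0,0],[0,0,0,0,0,0]]]'
python3 - <<'E'
from tgt import *
a=goal([522.2,200,86.8],-13.5)[2]; s=ctrl.read_state(); print('axial F',s['force']@a)
p=ctrl.get_image('wrist'); P,r,s=pose()
from stage import analyse
for f,PP,rr in (('now',P,r),):
    X,d=analyse(p,box=(185,262,265,310)); Y=r.inv().apply((X-P).reshape(-1,3)).reshape(X.shape)
    for v in range(208,226,3): print(v,[ (int(Y[v-185,u-265,2]),int(Y[v-185,u-265,0])) for u in range(277,298,4)])
E
```

```text
clock: 12.53
eef_pos: [484.8, 205.5, 150.7]
tool_rot: [3.138, 0.527, 3.001]
force: [-5.1, -1.2, 8.5]
width: 23.8
togo shift [ 0.02 -0.01  0.01] turn [ 0.03  0.04 -0.01]
axial F 9.829996900687588
208 [(89, 8), (86, 9), (86, 9), (87, 9), (87, 9), (94, 7)]
211 [(85, 7), (79, 9), (77, 9), (78, 9), (84, 7), (88, 6)]
214 [(77, 7), (72, 8), (71, 9), (72, 8), (74, 8), (85, 4)]
217 [(71, 6), (68, 7), (68, 7), (68, 7), (68, 7), (74, 5)]
220 [(48, 12), (46, 12), (44, 13), (44, 13), (46, 12), (69, 5)]
223 [(43, 11), (40, 12), (38, 13), (39, 12), (40, 12), (44, 11)]
```

```bash
python3 -m crank '[[[0,0,0.01,0,0,0],[0,0,0,0,0,0],[0,0,0,0,0,0]]]'
python3 - <<'E'
from tgt import *
a=goal([522.2,200,86.8],-13.5)[2]; s=ctrl.read_state(); f=s['force']@a; print('axial F',f,'pump est',(f+2.43-6.3)/.45)
if f>8.3: print(ctrl.finish_job())
E
```

```text
clock: 12.83
eef_pos: [484.4, 205.5, 151.4]
tool_rot: [3.137, 0.528, 3.001]
force: [-6.1, -0.7, 8.4]
width: 23.8
togo shift [ 0.02 -0.01  0.03] turn [ 0.04  0.04 -0.01]
axial F 10.248926728628733 pump est 14.175392730286074
the job is handed in; nothing more can be done
None
```

I drew the coupler gun out of the rack, tilted it in line with the nipple and pressed the coupler home. I then squeezed the pump and handed the job in at about 12.8 s, still gripping and pushing. No verdict was reported, so the results below are my own measurements.

- **Pump stroke:** the force gives about 13–14 mm, with 10.2 N axial at the tool plus 2.4 N for the gun's weight. The wrist camera's depth shows the coupler about 12–13 mm into the barrel. The two agree to about 1 mm, and both are above the required 10 mm.
- **Coupler seat:** it computes to within about 1 mm of my nipple tip estimate. That relies on the camera calibration and the force-based stroke, not on a direct view, because the coupler hid the nipple. An inward pull of about 4 N just before contact fits the balls snapping. If the coupler had stayed 5 mm short, the pump would have needed about 18 mm of stroke, more than its 16 mm stop.
- **Alignment:** the tool is within about 0.5° of the planned nipple axis.
- **Disagreement:** two wrist views placed the bracket bolts about 2 mm apart. I used a tip position close to the later view.
- **Forces and other items:** the readings between moves never exceeded about 12 N. I never touched the needle gun or the loose things on the bench, but I did not look at them again before handing in.

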